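# Hold the refitted hob knob down while its screw is tightened

### The job

One control knob has come off the table hob: pick it up by its grip bar and fit its square bore over the bare square spindle so that its white pointer line points at the red off dot behind that spindle. Keep hold of it and press it straight down on the black sprung collar with a steady push of about 10 newtons for at least three seconds, never hard enough to jam the collar down on its end stop, so that I can tighten the small screw in the knob's skirt. Do not let go: finish while you are still holding the knob pressed like that, and leave the other things on the worktop where they are.

Things in the scene. Friction and masses are not known exactly. Their poses are not given: they have to be found in the camera images.
- hob: Two-burner table-top gas hob of brushed steel, fixed, 460 mm deep (x) by 300 mm wide (y), plate top 55 mm above the worktop; dark pan supports over its rear two thirds reach 44 mm above the plate. Origin: centre of its underside. Two gas taps at the front (-x), side by side, 120 mm apart and 185 mm before its centre: one has its knob on, one is bare; either may be the left one.
- tap: The bare gas tap, fixed in the hob: aluminium ring (54 mm across, 4 mm high) and an upright brass spindle, 12 x 12 mm square up to 27 mm above the hob plate, then a round conical tip up to 33 mm. Its flats are parallel to the tap's x and y; it does not turn. Origin: on the spindle's axis at the level of the hob plate; z up; x points to the off dot.
- off_dot (a point): Centre of the red off dot (8 mm) on the hob plate, 36 mm from the axis of the bare spindle, on the side of the burners.
- collar: Black round collar, 39 mm across, round the foot of the bare spindle; the knob's underside lands on it. Origin: centre of its top face, 14 mm above the hob plate when free. A spring holds it up: it starts to go down at 2 N, then takes 2 N more for each mm (10 N at 4 mm), to an end stop at 9 mm (20 N).
- knob: Loose black control knob, upright on the worktop, about 60 g: round skirt 48 mm across, 10 mm high, and on it a grip bar along x, 46 mm long, 20 mm thick (y), flat top 36 mm above the underside; pinch it across y above the skirt. Origin: centre of the underside; +x: the end with the white pointer line. Square bore 13.5 mm, sides along x and y, 30 mm deep, open below. Screw in the skirt at -x.
- knob_pointer (a point): End of the white pointer line on top of the knob's grip bar: 22 mm from its axis along +x, 36 mm above its underside.
- fitted_knob: The neighbouring tap with the same kind of knob already on it, fixed, its pointer at its own off dot. Origin: on its axis at the level of the hob plate; its top is 46 mm higher. Leave alone.
- hex_key: Bystander: small dark steel hex key, L-shaped, 73 x 28 mm, 4 mm thick, lying on the worktop. Origin near the middle of its long leg.
- brown_jar: Bystander: small glass spice jar with a brown cap, 37 mm across, 90 mm high. Origin: centre of its underside.
- sachet: Bystander: flat green sachet, 60 x 94 x 9 mm, lying on the worktop. Origin: centre of its underside.
Mind the look-alikes: they are no part of the job. Leave any green or purple look-alike of the knob alone.

How it is judged (in metres and radians):
On the way, in this order (a step that is already met when the one before it is completed fails the run):
1. the knob is picked up by the gripper, clear of the worktop (height (world z) of knob above 0.03 m and contact force between the fingers and knob above 3 N), for 0.2 s.
2. held in the gripper, the knob is on the spindle's square with its pointer at the off dot (x of knob_pointer in the frame of tap above 0.018 m and y of knob_pointer in the frame of tap between -0.0045 and 0.0045 m and horizontal distance between knob and tap below 0.0025 m and angle between knob's own z axis and vertical below 0.06 rad and z of knob in the frame of tap below 0.0265 m and contact force between the fingers and knob above 3 N), for 0.05 s.
3. it is pressed on the collar with a steady 6 to 15 N for 2 s (x of knob_pointer in the frame of tap above 0.018 m and y of knob_pointer in the frame of tap between -0.0045 and 0.0045 m and horizontal distance between knob and tap below 0.0025 m and angle between knob's own z axis and vertical below 0.06 rad and contact force between knob and collar between 6 and 15 N and contact force between the fingers and knob above 3 N), for 2 s.
At the end, for the whole second after the job is handed in: Through the last second the gripper still pinches the knob, which stands upright on the square spindle (axis within 2.5 mm, pointer tip within 4.5 mm sideways of the off dot's direction, tilt under 0.06 rad), at rest, and presses the collar with 6 to 15 N (all of step 3 and linear speed of knob below 0.01 m/s and z of knob in the frame of tap between 0.0055 and 0.0132 m); the arm keeps its last pose, push and grip.
It fails at once if the knob is pushed on the collar with more than 25 N, jamming it on its end stop (contact force between knob and collar above 25 N).
It fails at once if another thing on the worktop is shifted by more than 20 mm (distance of any of hex_key, brown_jar, sachet from where it was at the start of the episode above 0.02 m).
It fails at once if the neighbouring knob is pushed with more than 10 N (contact force between any of the arm, the fingers, knob and fitted_knob above 10 N).
It also fails if it takes over 58 s, if anything falls off the work surface, if the arm or the gripper's body presses on something with over 40 N, if the wrist force passes 120 N, or if a joint passes its speed limit or range.

### The arm

A 6-joint arm with a two-finger parallel gripper is mounted at the origin on a cart in front of the work surface, level with it; the furniture and walls round the work are solid. World frame = base frame: x ahead of the robot, y to its left, z up, the work surface at z = 0. Lengths are in mm, angles in rad, forces in N, time in s.
With the tool pointing down it reaches from about 350 to 775 mm from the base axis. Payload 7.3 kg.
Tool frame: the origin (TCP) lies where the fingers leave the gripper's body, on its centre line; the fingertips stand 66 mm ahead of it and the grasp point (between the pads) lies 47 mm ahead of it; z points along the fingers, y is the line along which they close (so a half turn about z gives the same grasp; the last joint's range is limited). The gripper opens to 92 mm and grips with 3 to 60 N. Pads are 19 mm wide; open, the fingers measure 130 mm over their backs; the gripper's body (75 mm by 190 mm) begins 47 mm behind the grasp point.
Start: joints at [1.073, 0.342, 1.524, -0, 1.275, -0.146], TCP at [180.892, 492.866, 292.241] pointing down, gripper open.
Joint ranges: [-2.53, 2.53], [-0.77, 2.02], [0.04, 2.7], [-1, 4.14], [0.28, 2.66], [-3.11, 3.11]. Speed limits (rad/s): [2.57, 2.57, 3.14, 3.14, 3.14, 3.14].

### API

Orientations are given as a rotation vector (axis times angle).
In Python, from workcell import r, optics, order gives the robot as it stands.
- The arm moves only by the tool servo_tool, never from a script. Its argument "increments" is one flat list of numbers, 7 for each row, row after row: the opening, from -1 (shut) to 1 (fully open), then the shift along the tool's x, y, z in units of 40 mm (1.0 is 40 mm), then the turn, a rotation vector about the tool's x, y, z in units of 6 degrees (1.0 is 6 degrees). In form: [claw, dx, dy, dz, rx, ry, rz, claw, dx, dy, dz, rx, ry, rz, ...]. A call has 1 to 10 rows; each row shifts and turns the commanded pose from where the row before left it, along the tool's axes as they then stand; what a row does not reach is not made up. A row lasts 1/8 s, in which the tool goes at most 62.5 mm and 10.7 degrees, less where a joint would pass 70% of its speed; a pose out of reach is approached as far as the arm can. A call is refused whole if a number of a shift passes 1 or a number of a turn 1, either way. A call with a gripper value outside its range is refused whole. The fingers move at their own pace and stop on an object; the grip force is fixed at half the most. Time passes only in rows, so rows that do not move let the fingers close. It gives the time, the measured TCP pose, the force, the opening and the grip force at its end, in the units of the state.
- r.get_state(): the state, without advancing time (a new reading comes with each control period).
- optics.read_camera(name): name is "scene" or "top" or "wrist"; returns a dict with "img" (480x640x3 uint8, red, green, blue), "fovy" (degrees; the focal length in pixels is half the picture's height over the tangent of half this angle, whatever the lens; pixels are square), "cx", "cy" (the principal point, pixels), "pose" (4x4, takes a point from camera to world coordinates). Camera axes: x right, y down, z forward; pixel columns grow to the right and rows downward; lengths in mm; the calibration is good to about 2 mm. The wrist camera is an equidistant fisheye: a pixel r from the principal point sees the ray r / f radians off the axis. A picture is of the moment at which its call begins. There is no depth.
- order.finish_job(): hands the job in; it is judged then, once.
The state is a dict: "clock": time; "joints": joint angles; "joint_vel": joint speeds; "tau": joint torques, N m; "position": TCP position; "tool_rot": TCP orientation; "ft_force": force on the tool from outside, world axes, zero at the start; "moment": the same for the moment, N m; "width": finger opening in mm; "grip_force": force on a finger pad.
Only numpy, scipy, OpenCV 4.12 (cv2) and the standard library are available. Lean on these libraries where they do the work, as an engineer would, in place of code of your own. Each camera call takes 0.05 s, during which the arm holds its last target. There are 200 camera calls.

## Working session

There is one attempt and no reset: what is moved stays moved. The work goes in short steps, Python scripts to look and compute and a tool call to move; the robot and the scene stay as the last step left them, time stands still between calls to the robot, and variables do not carry over. Pictures are saved under pics/ and viewed, at most 10 in all, crops included, and the job is handed in when it is done.

Besides the shell and the picture viewer there is one more tool, called after "Call:" as a command line: name --argument value ..., lists and objects as JSON in quotes. servo_tool: Moves the arm, as the interface text tells. Its arguments: {"type":"object","properties":{"increments":{"type":"array","items":{"type":"number"}}},"required":["increments"]}

```bash
mkdir -p pics; ls; cat > h.py <<'E'
from workcell import r, optics, order
import numpy as np, cv2
from scipy.spatial.transform import Rotation as R
def cam(n):
    c=optics.read_camera(n); c["name"]=n; c["bgr"]=cv2.cvtColor(c["img"],cv2.COLOR_RGB2BGR); return c
def ray(c,u,v):
    f=240/np.tan(np.radians(c["fovy"])/2); x,y=u-c["cx"],v-c["cy"]
    if c["name"]=="wrist":
        q=np.hypot(x,y); t=q/f; d=np.array([x/q*np.sin(t),y/q*np.sin(t),np.cos(t)]) if q>0 else np.array([0,0,1.])
    else: d=np.array([x/f,y/f,1.])
    P=np.array(c["pose"]); return P[:3,3], P[:3,:3]@d
def onz(c,u,v,z):
    o,d=ray(c,u,v); return o+d*(z-o[2])/d[2]
def st():
    s=r.get_state(); print({k:np.round(s[k],3).tolist() for k in("clock","position","tool_rot","ft_force","width","grip_force","joints")}); return s
E
python3 - <<'E'
from h import *
s=st(); print(R.from_rotvec(s["tool_rot"]).as_matrix().round(3))
for n in("top","scene","wrist"):
    c=cam(n); cv2.imwrite(f"pics/{n}0.png",c["bgr"]); print(n,c["fovy"],c["cx"],c["cy"],np.round(c["pose"],3).tolist())
E
```

```text
pics
{'clock': 0.0, 'position': [180.72, 492.564, 291.52], 'tool_rot': [-0.55, -3.093, 0.002], 'ft_force': [0.542, 0.207, 0.505], 'width': 91.939, 'grip_force': 0.0, 'joints': [1.073, 0.343, 1.525, -0.0, 1.275, -0.146]}
[[-0.939  0.345 -0.001]
 [ 0.345  0.939 -0.001]
 [ 0.    -0.002 -1.   ]]
top 54.29248195369972 325.73537796858625 233.8791870941704 [[0.012, -0.99, 0.138, 408.955], [-1.0, -0.012, 0.007, -52.795], [-0.005, -0.138, -0.99, 1026.092], [0.0, 0.0, 0.0, 1.0]]
scene 45.09656539399134 321.71248217572116 252.26333808173095 [[0.437, -0.481, 0.76, -343.018], [-0.899, -0.214, 0.382, -501.677], [-0.021, -0.85, -0.526, 666.397], [0.0, 0.0, 0.0, 1.0]]
wrist 65.70646984690485 318.262148045677 237.99989442756328 [[0.345, 0.903, 0.254, 112.526], [0.938, -0.332, -0.095, 517.882], [-0.001, 0.271, -0.962, 385.513], [0.0, 0.0, 0.0, 1.0]]
```

View pics/top0.png

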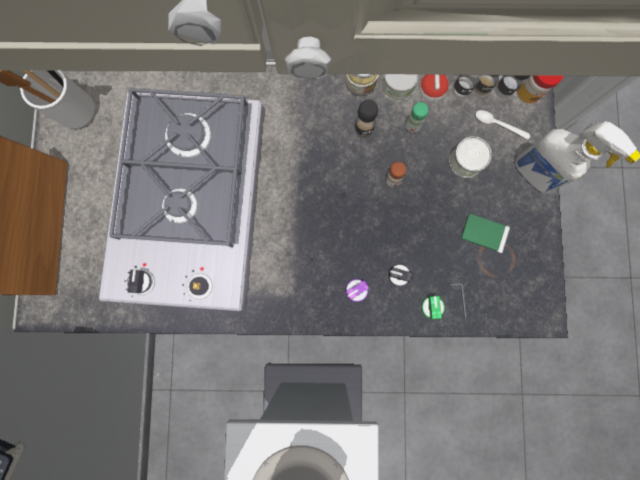

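View pics/scene0.png

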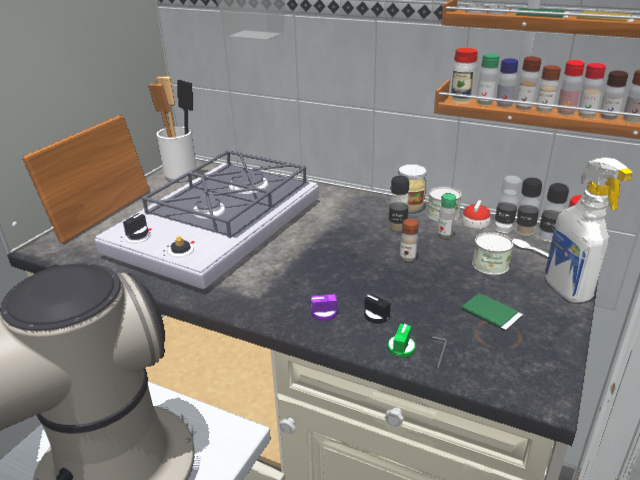

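The top view shows these candidates: loose black knob (400,275), purple (357,290), green (433,307) and fitted knob (137,281) on the hob. The bare spindle is at (198,286), with its off dot near (202,268). I choose the black one at (400,275) and check it in a crop.

```bash
python3 - <<'E'
from h import *
t=cam("top");s=cam("scene")
a=cv2.resize(t["bgr"][255:295,375:425],(400,320),interpolation=cv2.INTER_CUBIC)
b=cv2.resize(t["bgr"][255:305,170:220],(320,320),interpolation=cv2.INTER_CUBIC)
b=cv2.resize(t["bgr"][260:300,175:225],(400,320),interpolation=cv2.INTER_CUBIC)
e=cv2.resize(s["bgr"][285:325,352:402],(400,280),interpolation=cv2.INTER_CUBIC)
d=cv2.resize(s["bgr"][227:262,155:205],(400,280),interpolation=cv2.INTER_CUBIC)
cv2.imwrite("pics/crop.png",np.vstack([np.hstack([a,b]),np.hstack([e,d])]))
print("knob",onz(t,400,275,20),"tap",onz(t,198,286,75),"dot",onz(t,202,268,55),"fit",onz(t,142,282,60))
print("scene knob",onz(s,377,308,20),"tap",onz(s,180,241,80))
# hob front edge corners
for p in((100,300),(241,309),(261,101)): print(p,onz(t,*p,55))
hsv=cv2.cvtColor(t["bgr"],cv2.COLOR_BGR2HSV)
m=((hsv[...,1]>120)&((hsv[...,0]<8)|(hsv[...,0]>172))).astype('u1')
n,l,stt,c=cv2.connectedComponentsWithStats(m)
for i in range(1,n):
    if 90<c[i][0]<260 and 240<c[i][1]<310: print("red",c[i],stt[i,4],onz(t,*c[i],55))
E
```

```text
knob [ 462.47609205 -206.32790634   20.        ] tap [432.42893741 210.57869011  75.        ] dot [470.16466395 209.66413693  55.        ] fit [439.57724312 330.56526673  60.        ]
scene knob [ 457.46954238 -210.41557869   20.        ] tap [427.23894326 203.17583849  80.        ]
(100, 300) [401.81799493 416.72958749  55.        ]
(241, 309) [387.12701601 125.47363298  55.        ]
(261, 101) [835.9227157  98.5456     55.       ]
red [144.         264.28571429] 7 [476.43595056 330.83039936  55.        ]
red [201.5 268.5] 4 [469.11515573 210.65269063  55.        ]
```

View pics/crop.png

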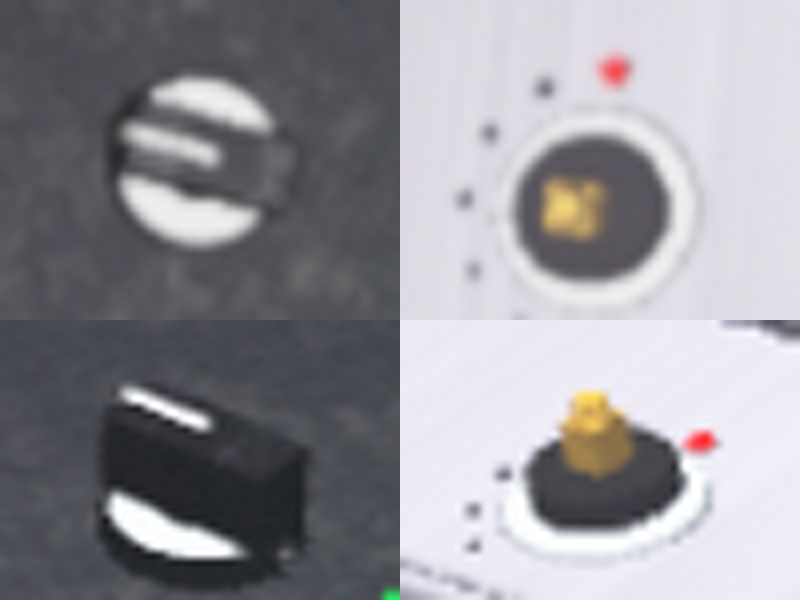

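The crop confirms it: the black loose knob has its pointer towards world +y (about 75° yaw). The bare brass spindle has its red dot towards +x. I move over the loose knob.

Call:
servo_tool --increments '[1,-1,-0.55,0,0,0,0,1,-1,-0.55,0,0,0,0,1,-1,-0.55,0,0,0,0,1,-1,-0.55,0,0,0,0,1,-1,-0.55,0,0,0,0,1,-1,-0.55,0,0,0,0,1,-1,-0.55,0,0,0,0,1,-1,-0.55,0,0,0,0,1,-1,-0.55,0,0,0,0,1,-1,-0.55,0,0,0,0]'

```text
clock: 1.5
position: [481.4, 147.2, 292.2]
tool_rot: [0.55, 3.093, 0.0]
ft_force: [-0.1, 0.2, 0.1]
width: 91.5
grip_force: 0.0
```

Call:
servo_tool --increments '[1,-0.3,-0.95,0,0,0,0,1,-0.3,-0.95,0,0,0,0,1,-0.3,-0.95,0,0,0,0,1,-0.3,-0.95,0.2,0,0,0,1,-0.3,-0.95,0.2,0,0,0,1,-0.3,-0.95,0.2,0,0,0,1,-0.3,-0.95,0.2,0,0,0,1,-0.3,-0.95,0.2,0,0,0,1,-0.3,-0.95,0.2,0,0,0,1,0,0,0,0,0,0]'

```text
clock: 2.75
position: [463.6, -211.9, 243.4]
tool_rot: [-0.555, -3.091, -0.0]
ft_force: [-0.2, 0.7, 0.2]
width: 92.1
grip_force: 0.0
```

Call:
servo_tool --increments '[1,0,0,0,0,0,1,1,0,0,0,0,0,1,1,0,0,0,0,0,1,1,0,0,0,0,0,1,1,0,0,0,0,0,1,1,0,0,0,0,0,1,1,0,0,0,0,0,1,1,0,0,0,0,0,1,1,0,0,0,0,0,1,1,0,0,0,0,0,1]'

```text
clock: 4.0
position: [464.2, -208.7, 244.4]
tool_rot: [-2.026, -2.401, -0.001]
ft_force: [0.4, 0.5, -0.6]
width: 91.8
grip_force: 0.0
```

Call:
servo_tool --increments '[1,0,0,0,0,0,1,1,0,0,0,0,0,1,1,0,0,0,0,0,1,1,0,0,0,0,0,1,1,0,0,0,0,0,0]'

```text
clock: 4.62
position: [464.2, -208.9, 244.4]
tool_rot: [-2.476, -1.933, -0.0]
ft_force: [0.0, 0.5, 0.5]
width: 91.2
grip_force: 0.0
```

```bash
python3 - <<'E'
from h import *
s=st(); print(R.from_rotvec(s["tool_rot"]).as_matrix().round(3))
c=cam("wrist"); cv2.imwrite("pics/w1.png",c["bgr"]); print(np.round(c["pose"],3).tolist())
E
```

```text
{'clock': 4.625, 'position': [464.221, -208.92, 244.373], 'tool_rot': [-2.476, -1.933, -0.0], 'ft_force': [0.025, 0.464, 0.513], 'width': 91.155, 'grip_force': 0.0, 'joints': [-0.574, 0.358, 1.641, 0.0, 1.142, -0.328]}
[[ 0.243  0.97   0.   ]
 [ 0.97  -0.243  0.   ]
 [ 0.     0.    -1.   ]]
[[0.97, -0.235, -0.066, 482.399], [-0.244, -0.933, -0.263, -138.027], [-0.0, 0.271, -0.963, 338.258], [0.0, 0.0, 0.0, 1.0]]
```

View pics/w1.png

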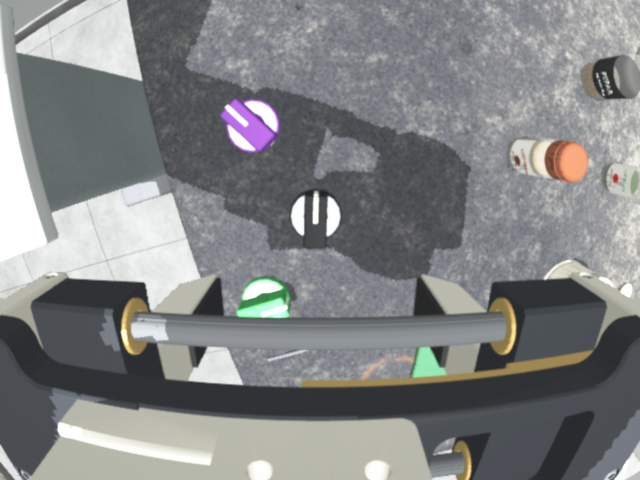

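The wrist view shows the black knob at (316,216) with its pointer line up to (316,195). Purple is at (250,125) and green at (265,300). I measure the knob precisely.

```bash
cat >> h.py <<'E'
def knob(c,cx,cy,w=32,ztop=36,zsk=10,thr=170):
    x0,y0=cx-w,cy-w; g=c["img"][y0:cy+w,x0:cx+w].astype(int)
    m=((g.min(2)>thr)&(np.ptp(g,axis=2)<40)).astype('u1')
    n,l,s,ce=cv2.connectedComponentsWithStats(m)
    for i in range(1,n):
        if s[i,4]<12: continue
        p=np.argwhere(l==i)[:,::-1]+[x0,y0]; rc=cv2.minAreaRect(p.astype('f4'))
        P=np.array([onz(c,u,v,ztop)[:2] for u,v in p]); P10=np.array([onz(c,u,v,zsk)[:2] for u,v in p])
        k=P.mean(0); U,S,V=np.linalg.svd(P-k); q=(P-k)@V[0]
        print(s[i,4],np.round(rc[0],1),"top:",(k+V[0]*q.min()).round(1),(k+V[0]*q.max()).round(1),"yaw",np.degrees(np.arctan2(V[0][1],V[0][0])).round(1),"| skirt bbox",P10.min(0).round(1),P10.max(0).round(1))
        yield P,P10
E
python3 - <<'E'
from h import *
c=cam("wrist"); L=list(knob(c,316,216))
A=np.vstack([p for _,p in L if len(p)>100]) if any(len(p)>100 for _,p in L) else None
if A is not None: print("circle",cv2.minEnclosingCircle(A.astype('f4')))
E
```

```text
168 [315.5 207.5] top: [ 469.2 -182.3] [ 462.  -207.5] yaw -105.9 | skirt bbox [ 458.6 -213.7] [ 469.3 -185.9]
381 [297.3 214.8] top: [ 454.8 -181.9] [ 445.7 -213.1] yaw -106.2 | skirt bbox [ 440.1 -220.6] [ 456.9 -186.5]
381 [332.8 216.2] top: [ 481.7 -189.7] [ 472.9 -221. ] yaw -105.7 | skirt bbox [ 467.8 -227.3] [ 484.1 -193.1]
circle ((462.1954040527344, -206.88697814941406), 22.13979148864746)
```

Call:
servo_tool --increments '[1,0.07,-0.06,0.6,0,0,0.3,1,0,0,0.7,0,0,0,1,0,0,0.7,0,0,0,1,0,0,0.7,0,0,0,1,0,0,0.6,0,0,0,1,0,0,0.4,0,0,0,1,0,0,0,0,0,0,1,0,0,0,0,0,0]'

```text
clock: 5.72
position: [462.9, -206.6, 96.8]
tool_rot: [2.507, 1.892, 0.001]
ft_force: [0.4, -0.4, 0.5]
width: 91.7
grip_force: 0.0
```

```bash
python3 - <<'E'
from h import *
s=st(); print(R.from_rotvec(s["tool_rot"]).as_matrix().round(3))
c=cam("wrist"); 
M=np.linalg.inv(np.array(c["pose"]))@np.array([463,-205,20,1]); q=np.hypot(M[0],M[1]);f=240/np.tan(np.radians(c["fovy"])/2)
a=np.arctan2(q,M[2]); u,v=c["cx"]+f*a*M[0]/q,c["cy"]+f*a*M[1]/q; print(u,v)
cv2.imwrite("pics/w2.png",c["bgr"])
list(knob(c,int(u),int(v),60))
E
```

```text
{'clock': 5.725, 'position': [462.863, -206.563, 96.824], 'tool_rot': [2.507, 1.892, 0.001], 'ft_force': [0.414, -0.413, 0.504], 'width': 91.724, 'grip_force': 0.0, 'joints': [-0.571, 0.557, 1.807, 0.0, 0.777, -0.294]}
[[ 0.274  0.962  0.001]
 [ 0.962 -0.274 -0.   ]
 [-0.     0.001 -1.   ]]
316.84858764373797 283.5865456162585
538 [316. 272.] top: [ 470.1 -179.2] [ 461.8 -207.8] yaw -106.1 | skirt bbox [ 456.3 -220.3] [ 469.3 -186.2]
946 [285.  278.5] top: [ 456.8 -178.2] [ 447.9 -207.6] yaw -107.0 | skirt bbox [ 440.2 -220.7] [ 456.7 -186.5]
993 [347.8 278.8] top: [ 481.9 -185.4] [ 474.1 -215.6] yaw -104.4 | skirt bbox [ 468.4 -228. ] [ 484.2 -192.5]
```

Call:
servo_tool --increments '[1,0,0,0.25,0,0,0,1,0,0,0.2,0,0,0,1,0,0,0,0,0,0,-1,0,0,0,0,0,0,-1,0,0,0,0,0,0,-1,0,0,0,0,0,0,-1,0,0,0,0,0,0,-1,0,0,0,0,0,0,-1,0,0,0,0,0,0,-1,0,0,0,0,0,0]'

```text
clock: 7.02
position: [462.5, -206.4, 78.2]
tool_rot: [-2.508, -1.892, -0.0]
ft_force: [-0.7, -0.1, 0.6]
width: 26.2
grip_force: 0.0
```

Call:
servo_tool --increments '[-1,0,0,0,0,0,0,-1,0,0,0,0,0,0,-1,0,0,0,0,0,0,-1,0,0,0,0,0,0]'

```text
clock: 7.52
position: [462.5, -206.4, 78.2]
tool_rot: [-2.508, -1.892, -0.0]
ft_force: [0.2, 0.2, -0.2]
width: 20.2
grip_force: 30.0
```

Call:
servo_tool --increments '[-1,0,0,-0.2,0,0,0,-1,0,0,-0.6,0,0,0,-1,0,0,-1,0,0,0,-1,0,0,-1,0,0,0,-1,0,0,-1,0,0,0,-1,0,0,-1,0,0,0,-1,0,0,0,0,0,0,-1,0,0,0,0,0,0]'

```text
clock: 8.52
position: [462.1, -206.2, 269.8]
tool_rot: [-2.508, -1.891, 0.0]
ft_force: [-0.2, 0.7, -0.6]
width: 19.8
grip_force: 30.0
```

```bash
python3 - <<'E'
from h import *
s=st(); print(R.from_rotvec(s["tool_rot"]).as_matrix().round(3))
c=cam("wrist"); cv2.imwrite("pics/w3.png",c["bgr"])
E
```

```text
{'clock': 8.525, 'position': [462.058, -206.184, 269.83], 'tool_rot': [-2.508, -1.891, 0.0], 'ft_force': [-0.178, 0.713, -0.557], 'width': 19.846, 'grip_force': 30.0, 'joints': [-0.571, 0.327, 1.611, 0.0, 1.204, -0.293]}
[[ 0.275  0.961 -0.001]
 [ 0.961 -0.275  0.   ]
 [ 0.    -0.001 -1.   ]]
```

View pics/w3.png

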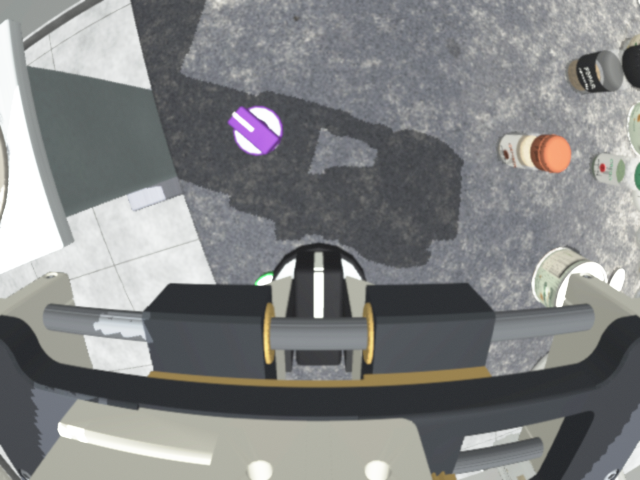

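Held: pointer line from (319,252) along the bar, skirt arc visible around it, width 19.8 mm, grip 30 N. I move towards the tap, staying a bit in front of it, and turn there.

Call:
servo_tool --increments '[-1,0.96,-0.44,0,0,0,0,-1,0.96,-0.44,0,0,0,0,-1,0.96,-0.44,0,0,0,0,-1,0.96,-0.44,0,0,0,0,-1,0.96,-0.44,0,0,0,0,-1,0.96,-0.44,0,0,0,0,-1,0.96,-0.44,0,0,0,0,-1,0.96,-0.44,0,0,0,0,-1,0.96,-0.44,0,0,0,0,-1,0.96,-0.44,0,0,0,0]'

```text
clock: 9.82
position: [398.0, 212.3, 269.0]
tool_rot: [-2.508, -1.891, 0.004]
ft_force: [0.3, -0.2, -1.6]
width: 20.0
grip_force: 30.0
```

Call:
servo_tool --increments '[-1,0,0,0,0,0,1,-1,0,0,0,0,0,1,-1,0,0,0,0,0,1,-1,0,0,0,0,0,1,-1,0,0,0,0,0,1,-1,0,0,0,0,0,1,-1,0,0,0,0,0,1,-1,0,0,0,0,0,1,-1,0,0,0,0,0,1,-1,0,0,0,0,0,1]'

```text
clock: 11.08
position: [398.3, 210.9, 268.9]
tool_rot: [3.118, 0.379, -0.005]
ft_force: [-0.2, 0.3, -0.7]
width: 19.6
grip_force: 30.0
```

Call:
servo_tool --increments '[-1,0,0,0,0,0,1,-1,0,0,0,0,0,1,-1,0,0,0,0,0,0.9,-1,0,0,0,0,0,0,-1,0,0,0,0,0,0]'

```text
clock: 11.7
position: [398.6, 211.0, 269.6]
tool_rot: [3.14, -0.089, -0.002]
ft_force: [-0.5, -0.1, -0.3]
width: 20.2
grip_force: 30.0
```

```bash
cat >> h.py <<'E'
def tool(s):
    T=np.eye(4); T[:3,:3]=R.from_rotvec(s["tool_rot"]).as_matrix(); T[:3,3]=s["position"]; return T
E
python3 - <<'E'
from h import *
s=st(); T=tool(s); print(T[:3,:3].round(3))
c=cam("wrist"); cv2.imwrite("pics/w4.png",c["bgr"]); print("handeye",(np.linalg.inv(T)@np.array(c["pose"])).round(3).tolist())
E
```

```text
{'clock': 11.7, 'position': [398.559, 211.049, 269.576], 'tool_rot': [3.14, -0.089, -0.002], 'ft_force': [-0.467, -0.148, -0.288], 'width': 20.15, 'grip_force': 30.0, 'joints': [0.317, 0.229, 1.751, 0.0, 1.163, 1.944]}
[[ 0.998 -0.057 -0.001]
 [-0.057 -0.998 -0.   ]
 [-0.001  0.    -1.   ]]
handeye [[-0.001, -0.962, -0.272, 73.629], [1.0, -0.001, -0.0, 0.046], [0.0, -0.272, 0.962, -93.894], [0.0, 0.0, 0.0, 1.0]]
```

View pics/w4.png

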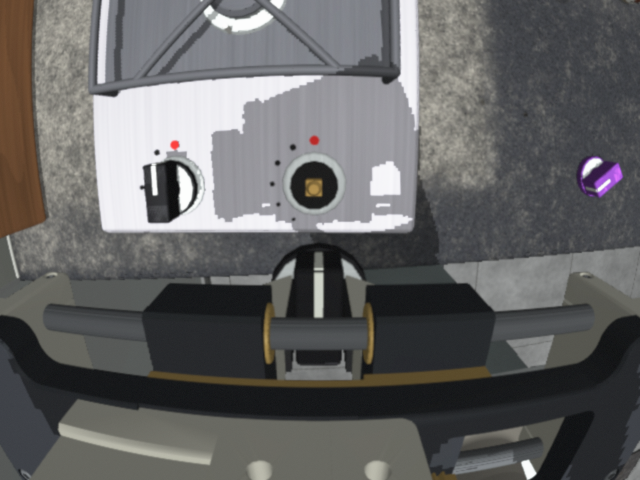

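The tap is in clear view: ring centre about (314,184), spindle (314,188), off dot (314,140), and the neighbour's dot at (175,145). Next I measure tap and knob, both in the tool frame.

```bash
python3 - <<'E'
from h import *
s=r.get_state(); T=tool(s); c=cam("wrist"); Ti=np.linalg.inv(T)
def show(n,p): q=Ti@np.append(p,1); print(n,p.round(1),"tool",q[:2].round(1))
hsv=cv2.cvtColor(c["bgr"],cv2.COLOR_BGR2HSV); H,S,V=[hsv[...,i].astype(int) for i in range(3)]
def blob(m,box):
    x0,y0,x1,y1=box; k=np.zeros(m.shape,'u1'); k[y0:y1,x0:x1]=m[y0:y1,x0:x1]
    n,l,st_,ce=cv2.connectedComponentsWithStats(k); i=1+np.argmax(st_[1:,4]); return ce[i],st_[i,4],np.argwhere(l==i)[:,::-1]
red=(S>120)&((H<8)|(H>172))
d1=blob(red,(295,125,335,155)); d2=blob(red,(160,130,190,158))
for n,d in(("dot",d1),("dot2",d2)): print(d[0],d[1]); show(n,onz(c,*d[0],55))
p1,p2=onz(c,*d1[0],55),onz(c,*d2[0],55); yd=p2-p1; print("spacing",np.linalg.norm(yd),"yaw from dots",np.degrees(np.arctan2(-yd[0],yd[1])))
br=blob((S>90)&(H>10)&(H<32),(295,165,335,205)); print("brass",br[0],br[1]); show("brass z~83",onz(c,*br[0],83)); 
bl=blob((V<60),(280,155,345,215)); P=np.array([onz(c,u,v,69)[:2] for u,v in bl[2]]); (x,y),rr=cv2.minEnclosingCircle(P.astype('f4')); print("collar r",rr); show("collar",np.array([x,y,69]))
# ring outer: hob minus? use gray ring by edge radius
e=cv2.fitEllipse(cv2.convexHull(P.astype('f4'))); print(e)
# brass square orientation
print(cv2.minAreaRect(br[2].astype('f4')))
# knob from w1,w2
HE=Ti@np.array(c["pose"])
for f,pos,rv,cc,w in(("w1",[464.221,-208.92,244.373],[-2.476,-1.933,0],(316,216),32),("w2",[462.863,-206.563,96.824],[2.507,1.892,0.001],(316,283),60)):
    Tk=tool(dict(position=pos,tool_rot=rv)); k=dict(c); k["pose"]=Tk@HE; g=cv2.imread(f"pics/{f}.png"); k["img"]=g[...,::-1]
    m=((g.min(2)>170)&(np.ptp(g.astype(int),axis=2)<40)).astype('u1'); x,y=cc; z=np.zeros_like(m); z[y-w:y+w,x-w:x+w]=m[y-w:y+w,x-w:x+w]
    n,l,ss,ce=cv2.connectedComponentsWithStats(z); pts=np.vstack([np.argwhere(l==i)[:,::-1] for i in range(1,n) if ss[i,4]>300 and abs(ce[i][0]-x)>10])
    P=np.array([onz(k,u,v,10)[:2] for u,v in pts]); hull=cv2.convexHull(P.astype('f4'))[:,0]
    A=np.c_[2*hull,np.ones(len(hull))]; q=np.linalg.lstsq(A,(hull**2).sum(1),rcond=None)[0]
    p=np.array([q[0],q[1],10]); Tg=tool(dict(position=[462.5,-206.4,78.2],tool_rot=[-2.508,-1.892,0]))
    print(f,"fit",p.round(1),"R",np.sqrt(q[2]+q[0]**2+q[1]**2).round(1),"mec",cv2.minEnclosingCircle(P.astype('f4')),"in grasp tool",(np.linalg.inv(Tg)@np.append(p,1)).round(1))
E
```

```text
[313.93939394 140.15151515] 66
dot [468.4 210.6  55. ] tool [69.9 -3.6]
[174.49056604 144.58490566] 53
dot2 [475.8 331.   55. ] tool [  70.4 -124.2]
spacing 120.61053933447991 yaw from dots -3.4949238366241486
brass [313.54761905 187.05059524] 336
brass z~83 [433.2 212.7  83. ] tool [34.6 -3.6]
collar r 18.7467041015625
collar [432.7 213.   69. ] tool [34.1 -3.9]
((432.7099609375, 212.68003845214844), (36.296356201171875, 37.12591552734375), 89.31026458740234)
((313.5, 187.0), (18.0, 17.0), 90.0)
w1 fit [ 461.8 -206.5   10. ] R 21.9 mec ((461.7967834472656, -206.3551483154297), 22.145374298095703) in grasp tool [-0.2 -0.7 68.2  1. ]
w2 fit [ 461.8 -206.9   10. ] R 21.9 mec ((461.88323974609375, -206.85035705566406), 22.23261833190918) in grasp tool [-0.7 -0.5 68.2  1. ]
```

Call:
servo_tool --increments '[-1,0.4,-0.045,0,0,0,0,-1,0.47,-0.045,0,0,0,0,-1,0,0,0,0,0,0,-1,0,0,0,0,0,0]'

```text
clock: 12.3
position: [433.6, 212.6, 270.0]
tool_rot: [3.14, -0.092, -0.001]
ft_force: [-1.0, 0.0, -1.1]
width: 19.4
grip_force: 30.0
```

Call:
servo_tool --increments '[-1,0,0,0.5,0,0,0,-1,0,0,0.6,0,0,0,-1,0,0,0.6,0,0,0,-1,0,0,0.5,0,0,0,-1,0,0,0,0,0,0,-1,0,0,0,0,0,0]'

```text
clock: 13.05
position: [434.0, 212.9, 183.0]
tool_rot: [-3.14, 0.092, -0.002]
ft_force: [-0.2, 0.4, 0.2]
width: 20.2
grip_force: 30.0
```

```bash
python3 - <<'E'
from h import *
s=st(); T=tool(s); print(T[:3,:3].round(3))
p=T[:3,3]+T[:3,:3]@np.array([34.1,-3.8,0]); print("tap expected (432.7,212.8); knob at",(T@[-.5,0,78.2,1]).round(1))
t=cam("top"); c=cam("scene")
a=cv2.resize(t["bgr"][240:310,160:240],(400,350),interpolation=cv2.INTER_CUBIC)
e=cv2.resize(c["bgr"][195:265,140:220],(400,350),interpolation=cv2.INTER_CUBIC)
cv2.imwrite("pics/c5.png",np.hstack([a,e]))
E
```

```text
{'clock': 13.05, 'position': [433.992, 212.864, 183.044], 'tool_rot': [-3.14, 0.092, -0.002], 'ft_force': [-0.184, 0.4, 0.217], 'width': 20.168, 'grip_force': 30.0, 'joints': [0.297, 0.39, 1.791, 0.0, 0.96, 1.926]}
[[ 0.998 -0.058  0.001]
 [-0.058 -0.998  0.   ]
 [ 0.001 -0.    -1.   ]]
tap expected (432.7,212.8); knob at [433.6 212.9 104.8   1. ]
```

View pics/c5.png

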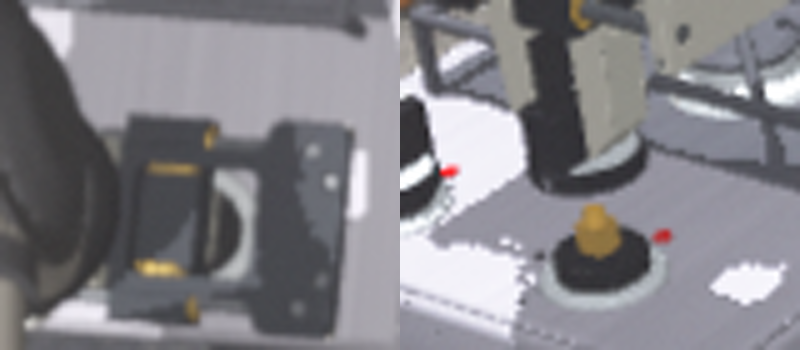

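The crop shows the knob hanging upright just above the spindle, well inside the collar's outline. I make a small trim and descend.

Call:
servo_tool --increments '[-1,-0.02,0,0.2,0,0,0,-1,0,0,0.2,0,0,0,-1,0,0,0.1,0,0,0,-1,0,0,0,0,0,0]'

```text
clock: 13.65
position: [432.8, 212.7, 161.7]
tool_rot: [3.14, -0.092, -0.001]
ft_force: [0.3, -0.4, -0.4]
width: 19.9
grip_force: 30.0
```

Call:
servo_tool --increments '[-1,0,0,0.03,0,0,0,-1,0,0,0.03,0,0,0,-1,0,0,0.02,0,0,0,-1,0,0,0,0,0,0]'

```text
clock: 14.15
position: [433.0, 212.7, 159.0]
tool_rot: [-3.14, 0.092, -0.0]
ft_force: [0.4, -1.0, -1.1]
width: 19.8
grip_force: 30.0
```

Call:
servo_tool --increments '[-1,0,0,0.03,0,0,0,-1,0,0,0.03,0,0,0,-1,0,0,0.03,0,0,0,-1,0,0,0,0,0,0]'

```text
clock: 14.65
position: [432.9, 212.7, 155.3]
tool_rot: [-3.14, 0.092, 0.0]
ft_force: [-1.2, 0.3, -0.5]
width: 19.9
grip_force: 30.0
```

Call:
servo_tool --increments '[-1,0,0,0.03,0,0,0,-1,0,0,0.03,0,0,0,-1,0,0,0.03,0,0,0,-1,0,0,0,0,0,0]'

```text
clock: 15.15
position: [432.9, 212.7, 151.7]
tool_rot: [3.14, -0.092, -0.0]
ft_force: [0.9, -0.2, -0.2]
width: 20.0
grip_force: 30.0
```

On the square, without resistance. Next I approach the collar.

Call:
servo_tool --increments '[-1,0,0,0.04,0,0,0,-1,0,0,0.04,0,0,0,-1,0,0,0.04,0,0,0,-1,0,0,0,0,0,0,-1,0,0,0,0,0,0]'

```text
clock: 15.78
position: [433.0, 212.7, 147.1]
tool_rot: [-3.14, 0.092, -0.0]
ft_force: [0.3, -0.1, 2.4]
width: 19.6
grip_force: 30.0
```

Call:
servo_tool --increments '[-1,0,0,0.03,0,0,0,-1,0,0,0,0,0,0,-1,0,0,0,0,0,0]'

```text
clock: 16.15
position: [433.0, 212.8, 146.0]
tool_rot: [-3.14, 0.092, -0.0]
ft_force: [-1.0, -0.1, 3.5]
width: 19.6
grip_force: 30.0
```

```bash
python3 - <<'E'
from h import *
F=[]
for _ in range(6): cam("wrist"); F.append(r.get_state()["ft_force"])
print(np.mean(F,0).round(2),np.std(F,0).round(2)); st()
E
```

```text
[-1.03 -0.47  3.59] [0.48 0.44 0.28]
{'clock': 16.45, 'position': [433.02, 212.755, 145.862], 'tool_rot': [-3.14, 0.092, -0.0], 'ft_force': [-1.57, -0.225, 3.51], 'width': 19.876, 'grip_force': 30.001, 'joints': [0.298, 0.444, 1.832, 0.0, 0.865, 1.927]}
```

Call:
servo_tool --increments '[-1,0,0,0.03,0,0,0,-1,0,0,0.03,0,0,0,-1,0,0,0.02,0,0,0,-1,0,0,0,0,0,0,-1,0,0,0,0,0,0,-1,0,0,0,0,0,0]'

```text
clock: 17.2
position: [433.0, 212.8, 143.1]
tool_rot: [-3.14, 0.092, -0.001]
ft_force: [-2.3, -0.9, 9.5]
width: 19.7
grip_force: 30.0
```

```bash
python3 - <<'E'
from h import *
F=[]
for _ in range(6): cam("wrist"); F.append(r.get_state()["ft_force"])
print(np.mean(F,0).round(2)); st()
E
```

```text
[-2.59 -0.97  9.33]
{'clock': 17.5, 'position': [433.011, 212.749, 143.098], 'tool_rot': [-3.14, 0.092, -0.001], 'ft_force': [-2.811, -0.852, 9.219], 'width': 19.955, 'grip_force': 30.001, 'joints': [0.298, 0.448, 1.835, 0.0, 0.858, 1.927]}
```

About 10 N, matching 4 mm of collar travel. I hold it steady.

Call:
servo_tool --increments '[-1,0,0,0,0,0,0,-1,0,0,0,0,0,0,-1,0,0,0,0,0,0,-1,0,0,0,0,0,0,-1,0,0,0,0,0,0,-1,0,0,0,0,0,0,-1,0,0,0,0,0,0,-1,0,0,0,0,0,0,-1,0,0,0,0,0,0,-1,0,0,0,0,0,0]'

```text
clock: 18.75
position: [433.0, 212.7, 143.1]
tool_rot: [-3.14, 0.092, -0.001]
ft_force: [-2.5, -1.0, 10.2]
width: 19.7
grip_force: 30.0
```

Call:
servo_tool --increments '[-1,0,0,0,0,0,0,-1,0,0,0,0,0,0,-1,0,0,0,0,0,0,-1,0,0,0,0,0,0,-1,0,0,0,0,0,0,-1,0,0,0,0,0,0,-1,0,0,0,0,0,0,-1,0,0,0,0,0,0,-1,0,0,0,0,0,0,-1,0,0,0,0,0,0]'

```text
clock: 20.0
position: [433.0, 212.8, 143.1]
tool_rot: [-3.14, 0.092, -0.001]
ft_force: [-2.7, -0.9, 9.6]
width: 19.5
grip_force: 30.0
```

Call:
servo_tool --increments '[-1,0,0,0,0,0,0,-1,0,0,0,0,0,0,-1,0,0,0,0,0,0,-1,0,0,0,0,0,0,-1,0,0,0,0,0,0,-1,0,0,0,0,0,0,-1,0,0,0,0,0,0,-1,0,0,0,0,0,0,-1,0,0,0,0,0,0,-1,0,0,0,0,0,0]'

```text
clock: 21.25
position: [433.0, 212.8, 143.1]
tool_rot: [-3.14, 0.092, -0.001]
ft_force: [-3.5, -1.3, 9.2]
width: 19.8
grip_force: 30.0
```

```bash
python3 - <<'E'
from h import *
st(); c=cam("wrist"); s=cam("scene")
cv2.imwrite("pics/c6.png",np.hstack([cv2.resize(c["bgr"][200:380,220:420],(400,360)),cv2.resize(s["bgr"][200:272,140:220],(400,360),interpolation=cv2.INTER_CUBIC)]))
E
```

```text
{'clock': 21.25, 'position': [433.021, 212.774, 143.093], 'tool_rot': [-3.14, 0.092, -0.001], 'ft_force': [-3.5, -1.307, 9.247], 'width': 19.754, 'grip_force': 30.001, 'joints': [0.298, 0.448, 1.835, 0.0, 0.858, 1.927]}
```

View pics/c6.png

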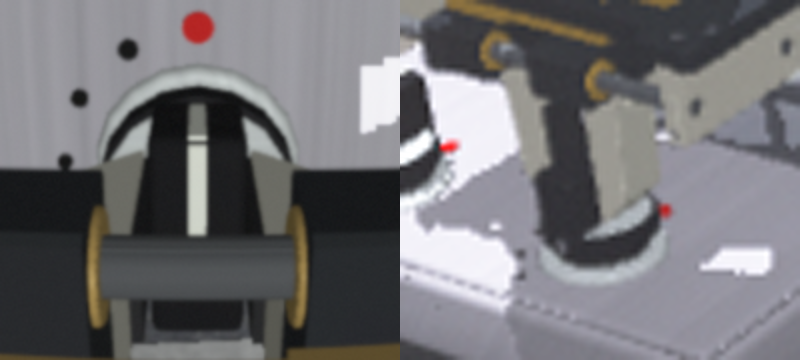

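The pointer line (crop 198,135) is in line with the red dot (198,27). The knob sits upright on the collar and is held at about 10 N.

```bash
python3 -c "
from h import *
print(order.finish_job())"
```

```text
the job is handed in; nothing more can be done
None
```

I handed the job in with the knob on the bare spindle, its pointer at the red off dot, and the gripper still holding it pressed on the collar at about 10 N; that push was steady for about 4 s beforehand. The hand-in returned no verdict.

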